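# Make up the calibration and service kits for the gas chromatograph

### The arm

A 7-joint arm with a two-finger parallel gripper is mounted at the origin on the work surface. World frame = base frame: x ahead of the robot, y to its left, z up, the work surface at z = 0. Lengths are in mm, angles in rad, forces in N, time in s.
With the tool pointing down it reaches from about 425 to 875 mm from the base axis. Payload 4.7 kg.
Tool frame: the origin (TCP) lies at the very end of the fingers, on their centre line; the grasp point (between the pads) lies behind it (env.grip_depth is the z of the grasp point in the tool frame, in mm); z points along the fingers, y is the line along which they close (so a half turn about z gives the same grasp; the last joint's range is limited). The gripper opens to 87 mm and grips with 3 to 60 N. Pads are 19 mm wide; open, the fingers measure 117 mm over their backs; the gripper's body (75 mm by 190 mm) begins 51 mm behind the grasp point.
Start: joints at [1.222, 0.321, -0.07, 1.45, 0.023, 1.371, -0.057], TCP at [230.662, -607.718, 222.587] pointing down, gripper open.
Joint ranges: [-2.86, 2.86], [-0.3, 2.09], [-1.38, 1.24], [0.06, 2.45], [-1.56, 4.7], [0.09, 2.05], [-2.69, 2.69]. Speed limits (rad/s): [2.57, 2.57, 3.14, 3.14, 3.14, 3.14, 3.14].

### API

Orientations are given as a 3x3 rotation matrix whose columns are the frame's x, y, z axes.
In Python, from workcell import env, viewer gives the robot as it stands.
- The arm moves only by the tool play_rows, never from a script. Its argument "motion" is a list of rows, each an object of numbers: "gripper": the finger opening in cm, from 0 to 8.7; "dx", "dy", "dz": the shift along the tool's x, y, z in cm; "wx", "wy", "wz": the turn, a rotation vector about the tool's x, y, z in rad. In form: [{"gripper": .., "dx": .., "dy": .., "dz": .., "wx": .., "wy": .., "wz": ..}, ...]. A call has 1 to 12 rows; each row shifts and turns the commanded pose from where the row before left it, along the tool's axes as they then stand; what a row does not reach is not made up. A row lasts 1/10 s, in which the tool goes at most 50 mm and 8.59 degrees, less where a joint would pass 70% of its speed; a pose out of reach is approached as far as the arm can. A call is refused whole if a number of a shift passes 5 or a number of a turn 0.15, either way. A call with a gripper value outside its range is refused whole. The fingers move at their own pace and stop on an object; "grip_force" is the grip in N (left out, the last holds). Time passes only in rows, so rows that do not move let the fingers close. It gives the time, the measured TCP pose, the force, the opening and the grip force at its end, in the units of the state.
- env.get_state(): the state, without advancing time (a new reading comes with each control period).
- viewer.read_camera(name): name is "scene" or "side" or "wrist"; returns (picture, depth): 400x640x3 uint8, red, green, blue; 400x640 float32, mm along the optical axis (not along the pixel's ray), 0 where there is no reading.
- viewer.camera_params(name): a dict with "fovy" (degrees; the focal length in pixels is half the picture's height over the tangent of half this angle, whatever the lens; pixels are square), "cx", "cy" (the principal point, pixels), "pose" (4x4, takes a point from camera to world coordinates). Camera axes: x right, y down, z forward; pixel columns grow to the right and rows downward; lengths in mm; the calibration is good to about 2 mm. A picture is of the moment at which its call begins: read the wrist's pose just before it. camera_params takes no time and is no camera call; for the wrist camera it gives the pose at the moment of the call.
- env.close_job(): hands the job in; it is judged then, once.
The state is a dict: "clock": time; "joint_pos": joint angles; "qd": joint speeds; "tau": joint torques, N m; "ee_pos": TCP position; "tool_rot": TCP orientation; "contact_force": force on the tool from outside, world axes, zero at the start; "moment": the same for the moment, N m; "width": finger opening in mm; "gripper_force": force on a finger pad.
Only numpy, scipy, OpenCV 4.12 (cv2) and the standard library are available. Lean on these libraries where they do the work, as an engineer would, in place of code of your own. Each camera call takes 0.05 s, during which the arm holds its last target. There are 200 camera calls.

### The job

Make up two kits from the stock standing between the trays: the red-capped amber bottle, the blue-capped clear bottle and the carton of vials go into the yellow tray, and the gas filter and the green-lidded jar go into the blue tray. Stand each thing upright on the floor of a compartment of its own (any compartment of the right tray will do) and let go of it. Leave the black-capped amber bottle, the beaker and the timer where they are.

Things in the scene. Friction and masses are not known exactly. Their poses are not given: they have to be found in the camera images.
- amber_bottle_mid (a point): round glass bottle of brown amber glass with a RED cap (the calibration standard), with a paper band; 92 mm tall standing upright: straight body 42 mm in diameter up to 64 mm, then a shoulder and a cap 30 mm in diameter; about 0.14 kg. Loose, in the stock. The point is on its axis, half-way up (46 mm above its foot); z is its axis, pointing up to the cap.
- clear_bottle_mid (a point): round glass bottle of clear pale glass with a BLUE cap (the solvent), with a paper band; 92 mm tall standing upright: straight body 42 mm in diameter up to 64 mm, then a shoulder and a cap 30 mm in diameter; about 0.14 kg. Loose, in the stock. The point is on its axis, half-way up (46 mm above its foot); z is its axis, pointing up to the cap.
- carton_mid (a point): small brown cardboard carton of vials with an orange stripe round it and white labels; 40 mm (its x) by 46 mm (its y) by 60 mm tall, standing upright and loose in the stock; about 0.09 kg. The point is at its centre, 30 mm above its foot; x is across the 40 mm width, z up.
- filter_mid (a point): silvery metal gas filter cartridge with two dark bands and a brass nipple on top; round body 40 mm in diameter up to 66 mm, nipple up to 84 mm; standing upright and loose in the stock; about 0.25 kg. The point is on its axis, 42 mm above its foot; z up along the axis.
- jar_mid (a point): white plastic jar of septa with a green lid; 42 mm in diameter, lid 44 mm in diameter from 44 mm up to the top at 60 mm; standing upright and loose in the stock; about 0.08 kg. The point is on its axis, 30 mm above its foot; z up along the axis.
- yellow_tray: yellow plastic kit tray, fixed to the bench, with three square compartments in one row along its y axis. Outside 74 mm (x) by 214 mm (y), 10 mm high; walls and dividers 4 mm, floor 3 mm thick with a grey pad in each compartment. Compartments are 66 by 66 mm, open above, centred at x = 0, y = -70, 0 and +70 mm. Each takes one thing. The origin is at the centre of the underside, z up.
- blue_tray: blue plastic kit tray, fixed to the bench, with two square compartments in one row along its y axis. Outside 74 mm (x) by 144 mm (y), 10 mm high; walls and dividers 4 mm, floor 3 mm thick with a grey pad in each compartment. Compartments are 66 by 66 mm, open above, centred at x = 0, y = -35 and +35 mm. Each takes one thing. The origin is at the centre of the underside, z up.
- spare_bottle_mid (a point): round glass bottle of brown amber glass with a BLACK cap, with a paper band; 92 mm tall standing upright: straight body 42 mm in diameter up to 64 mm, then a shoulder and a cap 30 mm in diameter; about 0.14 kg. It stands among the stock but belongs to neither kit: leave it. The point is on its axis, half-way up (46 mm above its foot); z is its axis, pointing up to the cap.
- beaker: steel beaker, 68 mm in diameter at the rim, 85 mm tall, empty and loose, standing beyond the stock; leave it alone. The origin is the centre of its underside, z up.
- timer: flat white bench timer with a grey window, 60 by 75 mm, 22 mm high, loose, lying beyond the stock; leave it alone. The origin is the centre of its underside, z up.
Things that resemble listed ones, but are neither listed nor needed, are in the scene too. Of the things that look like the part that bears carton_mid, the larger one is meant. Leave any purple look-alike of the blue_tray alone.

How it is judged (in metres and radians):
At the end, for the whole second after the job is handed in: The red-capped amber bottle, clear bottle and carton stand in the yellow tray, the filter and jar in the blue tray, each within the tray's inner walls, its foot on a compartment floor (height within 6 mm; a compartment holds only one), upright within 0.12 rad, released and at rest (x of amber_bottle_mid in the frame of yellow_tray between -0.033 and 0.033 m and y of amber_bottle_mid in the frame of yellow_tray between -0.103 and 0.103 m and z of amber_bottle_mid in the frame of yellow_tray between 0.043 and 0.055 m and angle between each of amber_bottle_mid, clear_bottle_mid, carton_mid, filter_mid, jar_mid's own z axis and vertical below 0.12 rad and linear speed of each of amber_bottle, clear_bottle, carton, filter, jar below 0.02 m/s and contact force between the fingers and amber_bottle below 0.1 N and x of clear_bottle_mid in the frame of yellow_tray between -0.033 and 0.033 m and y of clear_bottle_mid in the frame of yellow_tray between -0.103 and 0.103 m and z of clear_bottle_mid in the frame of yellow_tray between 0.043 and 0.055 m and contact force between the fingers and clear_bottle below 0.1 N and x of carton_mid in the frame of yellow_tray between -0.033 and 0.033 m and y of carton_mid in the frame of yellow_tray between -0.103 and 0.103 m and z of carton_mid in the frame of yellow_tray between 0.027 and 0.039 m and contact force between the fingers and carton below 0.1 N and x of filter_mid in the frame of blue_tray between -0.033 and 0.033 m and y of filter_mid in the frame of blue_tray between -0.068 and 0.068 m and z of filter_mid in the frame of blue_tray between 0.039 and 0.051 m and contact force between the fingers and filter below 0.1 N and x of jar_mid in the frame of blue_tray between -0.033 and 0.033 m and y of jar_mid in the frame of blue_tray between -0.068 and 0.068 m and z of jar_mid in the frame of blue_tray between 0.027 and 0.039 m and contact force between the fingers and jar below 0.1 N); the robot touches nothing.
It fails at once if the black-capped bottle is pushed more than 20 mm or tipped over (distance of spare_bottle_mid from where it was at the start of the episode above 0.02 m or angle between spare_bottle_mid's own z axis and vertical above 0.5 rad).
It fails at once if the beaker is pushed more than 20 mm or tipped over (distance of beaker from where it was at the start of the episode above 0.02 m or angle between beaker's own z axis and vertical above 0.5 rad).
It fails at once if the timer is pushed more than 20 mm or tipped over (distance of timer from where it was at the start of the episode above 0.02 m or angle between timer's own z axis and vertical above 0.5 rad).
It also fails if it takes over 109 s, if anything falls off the work surface, if the arm or the gripper's body presses on something with over 40 N, if the wrist force passes 120 N, or if a joint passes its speed limit or range.

## Working session

There is one attempt and no reset: what is moved stays moved. The work goes in short steps, Python scripts to look and compute and a tool call to move; the robot and the scene stay as the last step left them, time stands still between calls to the robot, and variables do not carry over. Pictures are saved under pics/ and viewed, at most 14 in all, crops included, and the job is handed in when it is done.

Besides the shell and the picture viewer there is one more tool, called as name(argument=value, ...) on one line, values as JSON. play_rows: Moves the arm, as the interface text tells. Its arguments: {"type":"object","properties":{"motion":{"type":"array","items":{"type":"object","properties":{"gripper":{"type":"number"},"dx":{"type":"number"},"dy":{"type":"number"},"dz":{"type":"number"},"wx":{"type":"number"},"wy":{"type":"number"},"wz":{"type":"number"}}}},"grip_force":{"type":"number"}},"required":["motion"]}

```bash
mkdir -p pics
cat > h.py <<'E'
import numpy as np,cv2
from workcell import env,viewer
def K(n):
    p=viewer.camera_params(n); return p,200/np.tan(np.radians(p['fovy'])/2)
def cloud(n,d):
    p,f=K(n); v,u=np.mgrid[0:400,0:640]
    P=np.stack([(u-p['cx'])/f*d,(v-p['cy'])/f*d,d],-1); T=np.array(p['pose'])
    W=P@T[:3,:3].T+T[:3,3]; W[d==0]=np.nan; return W
def snap(n,tag):
    W0=viewer.camera_params(n); im,d=viewer.read_camera(n); np.savez('pics/'+tag,im=im,d=d,W=cloud(n,d))
    cv2.imwrite(f'pics/{tag}.png',im[:,:,::-1]); return im,d
E
python3 - <<'E'
from h import *
np.set_printoptions(precision=3,suppress=True)
for n in('scene','side'):
    snap(n,n+'0');p,f=K(n);print(n,p,f)
a=cv2.imread('pics/scene0.png');b=cv2.imread('pics/side0.png')
print(env.get_state(),env.grip_depth)
E
```

```text
scene {'fovy': 56.819975333372255, 'cx': 315.4673059638175, 'cy': 203.0029953450577, 'pose': array([[  -0.607,    0.486,   -0.628, 1159.497],
       [   0.794,    0.373,   -0.479,  421.073],
       [   0.002,   -0.79 ,   -0.613,  606.309],
       [   0.   ,    0.   ,    0.   ,    1.   ]])} 369.7381972072164
side {'fovy': 53.93012914409629, 'cx': 331.4157741327641, 'cy': 204.86938700424952, 'pose': array([[ -0.744,  -0.479,   0.465, 159.544],
       [ -0.668,   0.521,  -0.532, 478.025],
       [  0.013,  -0.706,  -0.708, 716.823],
       [  0.   ,   0.   ,   0.   ,   1.   ]])} 393.1144805415672
{'clock': 0.1, 'joint_pos': array([ 1.222,  0.322, -0.07 ,  1.452,  0.023,  1.371, -0.057]), 'qd': array([ 0.001, -0.003, -0.   , -0.002,  0.   , -0.   ,  0.   ]), 'tau': array([  0.   , -49.257,  -0.405, -31.34 ,  -0.064,   0.04 ,   0.   ]), 'ee_pos': array([ 230.436, -607.24 ,  221.56 ]), 'tool_rot': array([[ 0.935,  0.355, -0.001],
       [ 0.355, -0.935,  0.002],
       [-0.   , -0.002, -1.   ]]), 'contact_force': array([-0.032, -0.363,  0.376]), 'moment': array([-0.013, -0.021, -0.063]), 'gripper_force': 0.0, 'width': 86.86700841164344} -18.700000000000003
```

View pics/scene0.png

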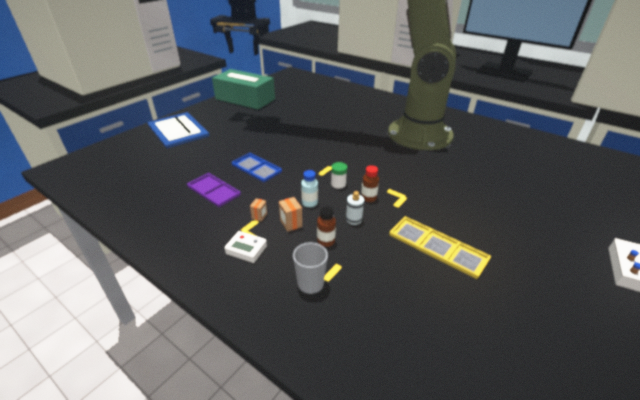

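View pics/side0.png

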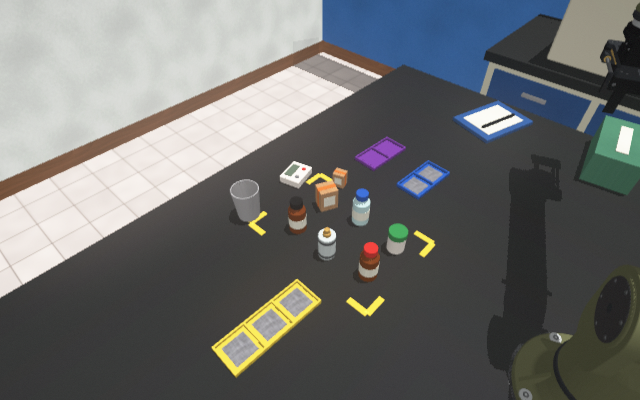

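The scene view shows the stock at around (250–380, 165–245), the blue tray at (257,166), the purple look-alike at (213,188) and the yellow tray at (440,246). I'll build an orthographic top view from depth next.

Run:
```python
from h import *
np.set_printoptions(precision=1,suppress=True)
A=np.load('pics/scene0.npz');B=np.load('pics/side0.npz')
for n,D,pts in(('scene',A,dict(bl=(257,166),ye=(440,246),cart=(290,205),beak=(310,250),red=(370,172),clear=(309,176))),('side',B,dict(bl=(423,178),ye=(267,325),cart=(326,188),beak=(246,187),red=(370,250),clear=(362,195)))):
    print(n,{k:D['W'][v,u] for k,(u,v) in pts.items()})
X0,X1,Y0,Y1=300,850,-450,300
s=1.0
outs=[]
for D in(A,B):
    W=D['W'].reshape(-1,3);C=D['im'].reshape(-1,3)[:,::-1]
    m=np.isfinite(W[:,0])&(W[:,2]<150)&(W[:,0]>X0)&(W[:,0]<X1)&(W[:,1]>Y0)&(W[:,1]<Y1)
    W=W[m];C=C[m];o=np.argsort(W[:,2]);W=W[o];C=C[o]
    img=np.zeros((550,750,3),np.uint8)
    for w,c in zip(W,C): cv2.circle(img,(int((Y1-w[1])),int(X1-w[0])),1,c.tolist(),-1)
    outs.append(img)
cv2.imwrite('pics/top0.png',outs[0]);cv2.imwrite('pics/top1.png',outs[1])
```

```text
scene {'bl': array([ 507.5, -299.7,    6.9]), 'ye': array([494.4, 276.9,   3. ]), 'cart': array([643.2, -49.3,  60.5]), 'beak': array([737.8,  85.6,  66.8]), 'red': array([444.6,  50.4,  91.4]), 'clear': array([555.7, -60. ,  93.1])}
side {'bl': array([ 509.4, -301.3,    8.8]), 'ye': array([497.8, 276. ,   5.9]), 'cart': array([638.8, -48.5,  61.8]), 'beak': array([782.5,  84. ,  65.1]), 'red': array([426.3,  52.6,  93.2]), 'clear': array([538.1, -60.8,  94.5])}
```

View pics/top1.png

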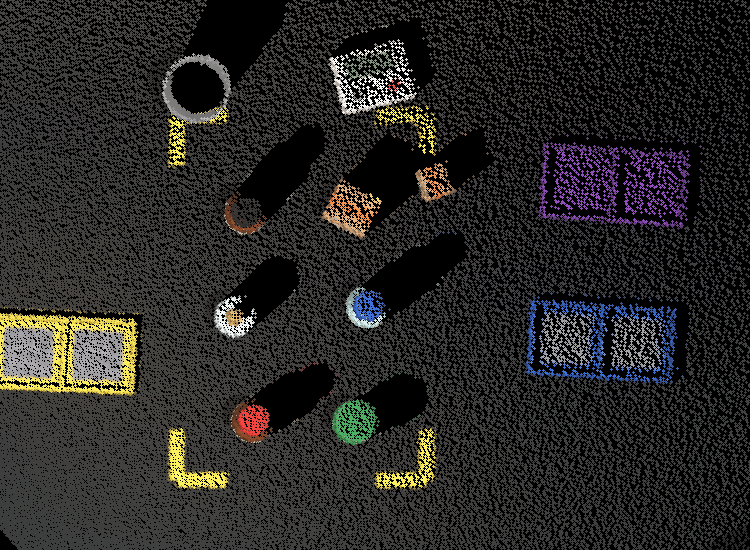

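The top view (1 mm/px, x = 850−row, y = 300−col) shows everything well separated: red cap (251,420), filter (235,317), clear bottle (367,305), jar (355,421), large carton (353,208) rotated, black-capped bottle (246,213). Next come the exact fits.

```bash
cat > fit.py <<'E'
from h import *
from scipy.optimize import least_squares
np.set_printoptions(precision=1,suppress=True)
def near(D,c,r,z0,z1):
    W=D['W'].reshape(-1,3);m=(np.hypot(W[:,0]-c[0],W[:,1]-c[1])<r)&(W[:,2]>z0)&(W[:,2]<z1);return W[m],D['im'].reshape(-1,3)[m].astype(int)
def circ(D,c,R,z0,z1):
    W,_=near(D,c,36,z0,z1)
    if len(W)<20:return None
    return least_squares(lambda p:np.hypot(W[:,0]-p[0],W[:,1]-p[1])-R,c,loss='soft_l1').x
E
python3 - <<'E'
from fit import *
O=dict(red=((430,49),21,8,60),clear=((543,-66),21,8,60),filt=((533,66),20,8,60),jar=((429,-55),21,8,40),spare=((637,54),21,8,60))
for n in('scene0','side0'):
    D=np.load(f'pics/{n}.npz');print(n)
    for k,(c,R,a,b) in O.items(): print(k,circ(D,c,R,a,b))
    W,_=near(D,(642,-53),36,55,66);r=cv2.minAreaRect(W[:,:2].astype(np.float32));print('carton',r,len(W))
    W=D['W'].reshape(-1,3);C=D['im'].reshape(-1,3).astype(int)
    r_,g,b=C.T
    base=(W[:,2]<25)&(W[:,2]>2)
    for k,m,c in(('blue',(b>r_+50)&(b>g+20),(509,-301)),('yel',(r_>b+70)&(g>b+60),(496,276))):
        q=base&m&(np.hypot(W[:,0]-c[0],W[:,1]-c[1])<125)
        print(k,cv2.minAreaRect(W[q][:,:2].astype(np.float32)),q.sum())
E
```

```text
scene0
red [429.8  46.3]
clear [544.8 -68.2]
filt [533.9  65.1]
jar [428.6 -55. ]
spare [638.9  54.2]
carton ((642.106689453125, -50.90772247314453), (49.23985290527344, 40.57347869873047), 63.676918029785156) 227
blue ((506.6175231933594, -299.94598388671875), (148.17398071289062, 87.0816650390625), 85.96221160888672) 445
yel ((492.8858947753906, 272.40576171875), (213.932373046875, 88.06688690185547), 87.95358276367188) 1275
side0
red [430.1  45.3]
clear [544.7 -69.6]
filt [534.3  63.7]
jar [428.8 -56.6]
spare [639.1  52.7]
carton ((640.6631469726562, -51.90382385253906), (47.257102966308594, 43.59159469604492), 63.30046081542969) 250
blue ((511.1697082519531, -306.2294616699219), (155.6574249267578, 81.47103118896484), 86.78958892822266) 661
yel ((499.96942138671875, 271.04541015625), (214.60049438476562, 80.73782348632812), 87.50467681884766) 2294
```

```bash
cat > plan.py <<'E'
import sys
from fit import *
from scipy.spatial.transform import Rotation as R
def plan(wps,step=3.5):
    """wps: (x,y,z,yaw of tool y from world x). Returns rows in tool axes, cm / rad."""
    s=env.get_state();p=np.array(s['ee_pos']);Q=np.array(s['tool_rot'])
    for x,y,z,yaw in wps:
        T=R.from_euler('z',yaw).as_matrix()@np.array([[0,1,0],[1,0,0],[0,0,-1.]])
        d=np.array([x,y,z])-p;w=R.from_matrix(Q.T@T).as_rotvec()
        n=int(max(np.ceil(np.linalg.norm(d)/10/step),np.ceil(np.linalg.norm(w)/.12),1))
        print('->',x,y,z,'n=',n)
        last=None;k=0
        for i in range(n):
            Qi=Q@R.from_rotvec(w*i/n).as_matrix();t=tuple(np.round(Qi.T@d/n/10,2)+0)+tuple(np.round(w/n,3)+0)
            if t==last:k+=1
            else:
                if last:print('  x',k,[float(v) for v in last])
                last=t;k=1
        print('  x',k,[float(v) for v in last]); p=np.array([x,y,z]);Q=T
E
python3 - <<'E'
from plan import *
D=np.load('pics/side0.npz');E=np.load('pics/scene0.npz')
for c in((506,-337),(511,-267),(495,201),(498,271),(501,341)):
    o=[]
    for d in(D,E):
        W,C=near(d,c,45,-10,9);sat=C.max(1)-C.min(1);q=(sat<40)&(C.max(1)>75)
        r=cv2.minAreaRect(W[q][:,:2].astype(np.float32));o.append((np.median(W[q],0),np.array(r[0]),r[1],r[2],q.sum()))
    print(c,o)
plan([(429,-55.5,160,0),(429,-55.5,33,0)])
E
```

```text
(506, -337) [(array([ 505.2, -335.5,    5.1]), array([ 499., -336.]), (49.169212341308594, 64.56094360351562), 89.54585266113281, np.int64(190)), (array([ 506.9, -337.2,    2.5]), array([ 515.6, -340.1]), (43.143287658691406, 62.41379165649414), 80.61643981933594, np.int64(97))]
(511, -267) [(array([ 510.4, -264.3,    5.2]), array([ 503.9, -258.3]), (63.16618347167969, 63.69442367553711), 87.99381256103516, np.int64(210)), (array([ 512. , -265.7,    2.7]), array([ 521.8, -259.8]), (63.340309143066406, 61.877071380615234), 84.58690643310547, np.int64(118))]
(495, 201) [(array([493.5, 202.4,   4.7]), array([496.3, 191.9]), (67.0016860961914, 83.77776336669922), 86.5098648071289, np.int64(500)), (array([494. , 201.4,   3.2]), array([502.6, 200.9]), (46.511470794677734, 63.55459976196289), 88.98432922363281, np.int64(245))]
(498, 271) [(array([497.1, 272.1,   4.5]), array([500.7, 271.2]), (47.985084533691406, 82.73895263671875), 86.543212890625, np.int64(573)), (array([497.3, 271.5,   2.9]), array([505.2, 270.7]), (46.8360595703125, 65.22334289550781), 87.20533752441406, np.int64(276))]

[... 392 characters left out ...]
, -2.27, 0.37, 0.0, 0.0, -0.071]
  x 1 [2.75, -2.09, 0.37, 0.0, 0.0, -0.071]
  x 1 [2.89, -1.88, 0.37, 0.0, 0.0, -0.071]
  x 1 [3.01, -1.68, 0.36, 0.0, 0.0, -0.071]
  x 1 [3.13, -1.46, 0.36, 0.0, 0.0, -0.071]
  x 1 [3.22, -1.23, 0.36, 0.0, 0.0, -0.071]
  x 1 [3.3, -1.0, 0.36, 0.0, 0.0, -0.071]
  x 1 [3.36, -0.76, 0.36, 0.0, 0.0, -0.071]
  x 1 [3.41, -0.52, 0.36, 0.0, 0.0, -0.071]
  x 1 [3.44, -0.28, 0.36, 0.0, 0.0, -0.071]
  x 1 [3.45, -0.03, 0.36, 0.0, 0.0, -0.071]
  x 1 [3.44, 0.21, 0.36, 0.0, 0.0, -0.071]
  x 1 [3.42, 0.46, 0.36, 0.0, 0.0, -0.071]
  x 1 [3.38, 0.7, 0.36, 0.0, 0.0, -0.071]
  x 1 [3.32, 0.93, 0.36, 0.0, 0.0, -0.071]
-> 429 -55.5 33 n= 4
  x 4 [0.0, 0.0, 3.18, 0.0, 0.0, 0.0]
```

play_rows(motion=[{"gripper": 6.4, "wz": -0.1208}, {"gripper": 6.4, "wz": -0.1208}, {"gripper": 6.4, "wz": -0.1208}, {"gripper": 6.4, "wz": -0.1208}, {"gripper": 6.4, "wz": -0.1208}, {"gripper": 6.4, "wz": -0.1208}, {"gripper": 6.4, "wz": -0.1208}, {"gripper": 6.4, "wz": -0.1208}, {"gripper": 6.4, "wz": -0.1208}, {"gripper": 6.4, "wz": -0.1208}, {"gripper": 6.4}, {"gripper": 6.4}])

```text
validation failed for argument at $.mo...
```

play_rows(motion=[{"gripper": 6.4, "dx": 0, "dy": 0, "dz": 0, "wx": 0, "wy": 0, "wz": -0.12}])

```text
clock: 0.2
ee_pos: [230.5, -607.4, 221.8]
tool_rot: [[0.885, 0.466, -0.001], [0.466, -0.885, 0.001], [-0.0, -0.001, -1.0]]
contact_force: [0.0, -0.2, -0.4]
width: 83.9
gripper_force: 0.0
```

play_rows(motion=[{"gripper": 6.4, "dx": 0, "dy": 0, "dz": 0, "wx": 0, "wy": 0, "wz": -0.121}, {"gripper": 6.4, "dx": 0, "dy": 0, "dz": 0, "wx": 0, "wy": 0, "wz": -0.121}, {"gripper": 6.4, "dx": 0, "dy": 0, "dz": 0, "wx": 0, "wy": 0, "wz": -0.121}, {"gripper": 6.4, "dx": 0, "dy": 0, "dz": 0, "wx": 0, "wy": 0, "wz": -0.121}, {"gripper": 6.4, "dx": 0, "dy": 0, "dz": 0, "wx": 0, "wy": 0, "wz": -0.121}, {"gripper": 6.4, "dx": 0, "dy": 0, "dz": 0, "wx": 0, "wy": 0, "wz": -0.121}, {"gripper": 6.4, "dx": 0, "dy": 0, "dz": 0, "wx": 0, "wy": 0, "wz": -0.121}, {"gripper": 6.4, "dx": 0, "dy": 0, "dz": 0, "wx": 0, "wy": 0, "wz": -0.121}, {"gripper": 6.4, "dx": 0, "dy": 0, "dz": 0, "wx": 0, "wy": 0, "wz": -0.121}])

```text
clock: 1.1
ee_pos: [230.5, -607.4, 221.9]
tool_rot: [[-0.006, 1.0, -0.0], [1.0, 0.006, 0.001], [0.001, -0.0, -1.0]]
contact_force: [0.6, -0.3, 0.7]
width: 63.9
gripper_force: 0.0
```

play_rows(motion=[{"gripper": 6.4, "dx": 2, "dy": 1, "dz": 0.5, "wx": 0, "wy": 0, "wz": 0}, {"gripper": 6.4, "dx": 4, "dy": 2, "dz": 0.5, "wx": 0, "wy": 0, "wz": 0}, {"gripper": 6.4, "dx": 4.5, "dy": 2, "dz": 0.5, "wx": 0, "wy": 0, "wz": 0}, {"gripper": 6.4, "dx": 4.5, "dy": 2, "dz": 0.5, "wx": 0, "wy": 0, "wz": 0}, {"gripper": 6.4, "dx": 4.5, "dy": 2, "dz": 0.5, "wx": 0, "wy": 0, "wz": 0}, {"gripper": 6.4, "dx": 4.5, "dy": 2, "dz": 0.5, "wx": 0, "wy": 0, "wz": 0}, {"gripper": 6.4, "dx": 4.5, "dy": 2, "dz": 0.5, "wx": 0, "wy": 0, "wz": 0}, {"gripper": 6.4, "dx": 4.5, "dy": 2, "dz": 0.5, "wx": 0, "wy": 0, "wz": 0}, {"gripper": 6.4, "dx": 4.5, "dy": 2, "dz": 0.5, "wx": 0, "wy": 0, "wz": 0}, {"gripper": 6.4, "dx": 4.5, "dy": 2, "dz": 0.5, "wx": 0, "wy": 0, "wz": 0}, {"gripper": 6.4, "dx": 4.5, "dy": 0.5, "dz": 0.5, "wx": 0, "wy": 0, "wz": 0}, {"gripper": 6.4, "dx": 4, "dy": 0, "dz": 0.5, "wx": 0, "wy": 0, "wz": 0}])

```text
clock: 2.3
ee_pos: [425.5, -99.7, 162.1]
tool_rot: [[-0.003, 1.0, 0.0], [1.0, 0.003, 0.0], [0.0, 0.0, -1.0]]
contact_force: [-0.4, -0.2, -0.6]
width: 63.6
gripper_force: 0.0
```

play_rows(motion=[{"gripper": 6.4, "dx": 2.5, "dy": 0.2, "dz": 0, "wx": 0, "wy": 0, "wz": 0}, {"gripper": 6.4, "dx": 2, "dy": 0.1, "dz": 0, "wx": 0, "wy": 0, "wz": 0}, {"gripper": 6.4, "dx": 0, "dy": 0, "dz": 2, "wx": 0, "wy": 0, "wz": 0}, {"gripper": 6.4, "dx": 0, "dy": 0, "dz": 3, "wx": 0, "wy": 0, "wz": 0}, {"gripper": 6.4, "dx": 0, "dy": 0, "dz": 2, "wx": 0, "wy": 0, "wz": 0}, {"gripper": 6.4, "dx": 0, "dy": 0, "dz": 0, "wx": 0, "wy": 0, "wz": 0}, {"gripper": 6.4, "dx": 0, "dy": 0, "dz": 0, "wx": 0, "wy": 0, "wz": 0}])

```text
clock: 3.0
ee_pos: [428.0, -57.4, 92.7]
tool_rot: [[-0.001, 1.0, -0.001], [1.0, 0.001, 0.0], [0.0, -0.001, -1.0]]
contact_force: [0.4, 0.7, -0.5]
width: 64.1
gripper_force: 0.0
```

Run:
```python
from h import *
snap('wrist','w1')
```

```text
(no output)
```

View pics/w1.png

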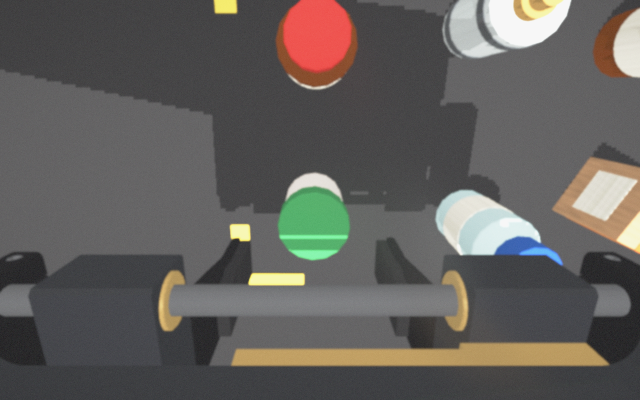

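The jar (314,222) lies centred between the fingers (cols 245 and 382). I'll descend and grip it.

play_rows(motion=[{"gripper": 6.4, "dx": 0.1, "dy": 0.1, "dz": 2, "wx": 0, "wy": 0, "wz": 0}, {"gripper": 6.4, "dx": 0, "dy": 0, "dz": 2, "wx": 0, "wy": 0, "wz": 0}, {"gripper": 6.4, "dx": 0, "dy": 0, "dz": 1.9, "wx": 0, "wy": 0, "wz": 0}, {"gripper": 6.4, "dx": 0, "dy": 0, "dz": 0, "wx": 0, "wy": 0, "wz": 0}, {"gripper": 3, "dx": 0, "dy": 0, "dz": 0, "wx": 0, "wy": 0, "wz": 0}, {"gripper": 3, "dx": 0, "dy": 0, "dz": 0, "wx": 0, "wy": 0, "wz": 0}, {"gripper": 3, "dx": 0, "dy": 0, "dz": 0, "wx": 0, "wy": 0, "wz": 0}, {"gripper": 3, "dx": 0, "dy": 0, "dz": 0, "wx": 0, "wy": 0, "wz": 0}, {"gripper": 3, "dx": 0, "dy": 0, "dz": 0, "wx": 0, "wy": 0, "wz": 0}, {"gripper": 3, "dx": 0, "dy": 0, "dz": 0, "wx": 0, "wy": 0, "wz": 0}], grip_force=12)

```text
clock: 4.05
ee_pos: [429.9, -56.8, 34.5]
tool_rot: [[-0.001, 1.0, 0.001], [1.0, 0.001, -0.001], [-0.001, 0.001, -1.0]]
contact_force: [-1.6, -0.3, 6.0]
width: 43.4
gripper_force: 12.0
```

play_rows(motion=[{"gripper": 3, "dx": 0, "dy": 0, "dz": -1, "wx": 0, "wy": 0, "wz": 0}, {"gripper": 3, "dx": 0, "dy": 0, "dz": -2, "wx": 0, "wy": 0, "wz": 0}, {"gripper": 3, "dx": -1, "dy": 0, "dz": -2, "wx": 0, "wy": 0, "wz": 0}, {"gripper": 3, "dx": -2, "dy": 0.5, "dz": -1, "wx": 0, "wy": 0, "wz": 0}, {"gripper": 3, "dx": -3.5, "dy": 1, "dz": 0, "wx": 0, "wy": 0, "wz": 0}, {"gripper": 3, "dx": -3.5, "dy": 1, "dz": 0, "wx": 0, "wy": 0, "wz": 0}, {"gripper": 3, "dx": -3.5, "dy": 1, "dz": 0, "wx": 0, "wy": 0, "wz": 0}, {"gripper": 3, "dx": -3.5, "dy": 1, "dz": 0, "wx": 0, "wy": 0, "wz": 0}, {"gripper": 3, "dx": -3.5, "dy": 1, "dz": 0, "wx": 0, "wy": 0, "wz": 0}, {"gripper": 3, "dx": -3.5, "dy": 1, "dz": 0, "wx": 0, "wy": 0, "wz": 0}, {"gripper": 3, "dx": -2.5, "dy": 0.7, "dz": 0, "wx": 0, "wy": 0, "wz": 0}, {"gripper": 3, "dx": -1.4, "dy": 0.4, "dz": 0, "wx": 0, "wy": 0, "wz": 0}])

```text
clock: 5.25
ee_pos: [505.0, -338.2, 93.6]
tool_rot: [[0.002, 1.0, -0.0], [1.0, -0.002, -0.0], [-0.0, -0.0, -1.0]]
contact_force: [-0.4, -0.4, -0.6]
width: 43.4
gripper_force: 12.0
```

play_rows(motion=[{"gripper": 3, "dx": 0, "dy": 0, "dz": 0, "wx": 0, "wy": 0, "wz": 0}, {"gripper": 3, "dx": 0, "dy": 0, "dz": 0, "wx": 0, "wy": 0, "wz": 0}])

```text
clock: 5.45
ee_pos: [505.3, -333.7, 93.5]
tool_rot: [[-0.002, 1.0, -0.001], [1.0, 0.002, 0.002], [0.002, -0.001, -1.0]]
contact_force: [-0.6, 0.7, -1.1]
width: 43.5
gripper_force: 12.0
```

play_rows(motion=[{"gripper": 3, "dx": -0.2, "dy": 0, "dz": 1.5, "wx": 0, "wy": 0, "wz": 0}, {"gripper": 3, "dx": 0, "dy": 0, "dz": 2, "wx": 0, "wy": 0, "wz": 0}, {"gripper": 3, "dx": 0, "dy": 0, "dz": 1.4, "wx": 0, "wy": 0, "wz": 0}, {"gripper": 3, "dx": 0, "dy": 0, "dz": 0.4, "wx": 0, "wy": 0, "wz": 0}, {"gripper": 3, "dx": 0, "dy": 0, "dz": 0.2, "wx": 0, "wy": 0, "wz": 0}, {"gripper": 3, "dx": 0, "dy": 0, "dz": 0, "wx": 0, "wy": 0, "wz": 0}, {"gripper": 3, "dx": 0, "dy": 0, "dz": 0, "wx": 0, "wy": 0, "wz": 0}])

```text
clock: 6.15
ee_pos: [506.0, -337.7, 39.3]
tool_rot: [[-0.001, 1.0, 0.001], [1.0, 0.001, -0.001], [-0.001, 0.001, -1.0]]
contact_force: [-0.2, 0.0, -0.9]
width: 43.4
gripper_force: 12.0
```

play_rows(motion=[{"gripper": 3, "dx": 0, "dy": 0, "dz": 0.15, "wx": 0, "wy": 0, "wz": 0}, {"gripper": 3, "dx": 0, "dy": 0, "dz": 0, "wx": 0, "wy": 0, "wz": 0}, {"gripper": 6.4, "dx": 0, "dy": 0, "dz": 0, "wx": 0, "wy": 0, "wz": 0}, {"gripper": 6.4, "dx": 0, "dy": 0, "dz": 0, "wx": 0, "wy": 0, "wz": 0}, {"gripper": 6.4, "dx": 0, "dy": 0, "dz": 0, "wx": 0, "wy": 0, "wz": 0}, {"gripper": 6.4, "dx": 0, "dy": 0, "dz": -1, "wx": 0, "wy": 0, "wz": 0}, {"gripper": 6.4, "dx": 0, "dy": 0, "dz": -2.5, "wx": 0, "wy": 0, "wz": 0}, {"gripper": 6.4, "dx": 0, "dy": 0, "dz": -3, "wx": 0, "wy": 0, "wz": 0}, {"gripper": 6.4, "dx": 2, "dy": 0, "dz": -2.5, "wx": 0, "wy": 0, "wz": 0}, {"gripper": 6.4, "dx": 4, "dy": 0.2, "dz": 0, "wx": 0, "wy": 0, "wz": 0}, {"gripper": 6.4, "dx": 4.5, "dy": 0.3, "dz": 0, "wx": 0, "wy": 0, "wz": 0}, {"gripper": 6.4, "dx": 4.5, "dy": 0.3, "dz": 0, "wx": 0, "wy": 0, "wz": 0}])

```text
clock: 7.35
ee_pos: [513.5, -186.2, 128.2]
tool_rot: [[0.0, 1.0, 0.001], [1.0, -0.0, -0.001], [-0.001, 0.001, -1.0]]
contact_force: [1.6, 0.4, 0.2]
width: 63.9
gripper_force: 0.0
```

play_rows(motion=[{"gripper": 6.4, "dx": 4.5, "dy": 0.3, "dz": 0, "wx": 0, "wy": 0, "wz": 0}, {"gripper": 6.4, "dx": 4.5, "dy": 0.3, "dz": 0, "wx": 0, "wy": 0, "wz": 0}, {"gripper": 6.4, "dx": 4.5, "dy": 0.4, "dz": 0, "wx": 0, "wy": 0, "wz": 0}, {"gripper": 6.4, "dx": 4.5, "dy": 0.4, "dz": 0, "wx": 0, "wy": 0, "wz": 0}, {"gripper": 6.4, "dx": 4, "dy": 0.4, "dz": 0, "wx": 0, "wy": 0, "wz": 0}, {"gripper": 6.4, "dx": 2.2, "dy": 0.2, "dz": 0, "wx": 0, "wy": 0, "wz": 0}, {"gripper": 6.4, "dx": 0.8, "dy": 0, "dz": 0, "wx": 0, "wy": 0, "wz": 0}, {"gripper": 6.4, "dx": 0, "dy": 0, "dz": 0, "wx": 0, "wy": 0, "wz": 0}, {"gripper": 6.4, "dx": 0, "dy": 0, "dz": 0, "wx": 0, "wy": 0, "wz": 0}, {"gripper": 6.4, "dx": 0, "dy": 0, "dz": 0, "wx": 0, "wy": 0, "wz": 0}])

```text
clock: 8.35
ee_pos: [533.1, 60.3, 127.0]
tool_rot: [[0.002, 1.0, -0.0], [1.0, -0.002, -0.001], [-0.001, -0.0, -1.0]]
contact_force: [-0.1, -0.3, 0.1]
width: 64.0
gripper_force: 0.0
```

Run:
```python
from fit import *
snap('scene','s2');snap('side','d2')
for n in('s2','d2'):
    D=np.load(f'pics/{n}.npz');print(circ(D,(506,-337),21,12,44),circ(D,(534,65),20,8,45))
a=cv2.imread('pics/s2.png')[130:300,180:500];b=cv2.imread('pics/d2.png')[80:250,200:520]
cv2.imwrite('pics/c2.png',cv2.resize(np.vstack([a,b]),None,fx=1.75,fy=1.75))
```

```text
[ 506.4 -336.1] [533.8  65. ]
[ 505.6 -337.5] [534.4  63.6]
```

View pics/c2.png

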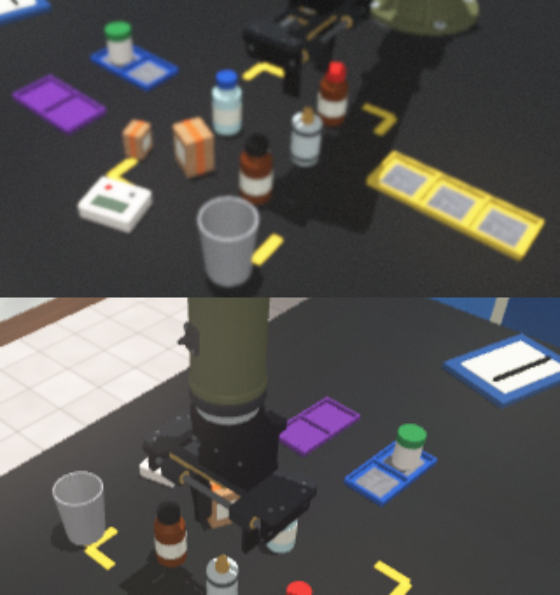

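The jar is upright in the blue tray. In the pictures the gripper looks short of the filter, so I'll check by projecting the reported TCP.

Run:
```python
from h import *
s=env.get_state();print(s['clock'],s['ee_pos'],s['joint_pos'])
for n,o in(('scene',(180,130,0)),('side',(200,80,298))):
    p,f=K(n);q=np.linalg.inv(p['pose'])@np.append(s['ee_pos'],1)
    u,v=q[0]/q[2]*f+p['cx'],q[1]/q[2]*f+p['cy'];print(n,u,v,(u-o[0])*1.75,(v-o[1])*1.75+o[2])
im,d=viewer.read_camera('wrist');cv2.imwrite('pics/w2.png',im[:,:,::-1]);print(env.get_state()['ee_pos'])
```

```text
8.45 [533.06029134  60.84479634 126.95348019] [ 0.56087746  0.233406   -0.80779666  1.82995329  0.18436967  1.15548991
 -0.31000819]
scene 355.70597645580756 177.12821015050162 307.4854587976632 82.47436776337783
side 328.1172401459507 214.62100190688344 224.2051702554137 533.586753337046
[533.04309208  61.16883149 126.9561572 ]
```

View pics/w2.png

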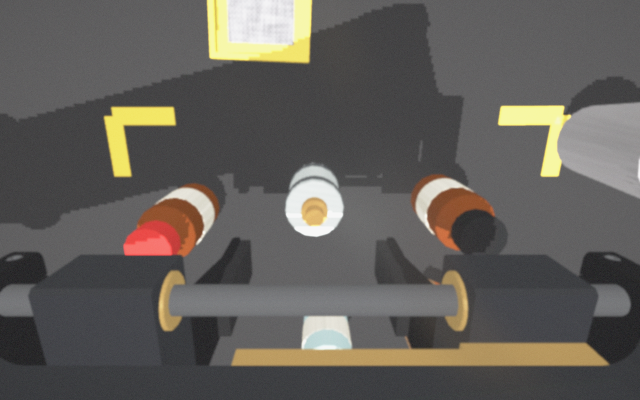

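The filter (314,205) is centred in the wrist view, and the TCP projection agrees with the pictures. I'll descend, grip and lift.

play_rows(motion=[{"gripper": 6.4, "dx": 0.3, "dy": 0.1, "dz": 1.5, "wx": 0, "wy": 0, "wz": 0}, {"gripper": 6.4, "dx": 0, "dy": 0, "dz": 3, "wx": 0, "wy": 0, "wz": 0}, {"gripper": 6.4, "dx": 0, "dy": 0, "dz": 3, "wx": 0, "wy": 0, "wz": 0}, {"gripper": 6.4, "dx": 0, "dy": 0, "dz": 2.2, "wx": 0, "wy": 0, "wz": 0}, {"gripper": 6.4, "dx": 0, "dy": 0, "dz": 0, "wx": 0, "wy": 0, "wz": 0}, {"gripper": 6.4, "dx": 0, "dy": 0, "dz": 0, "wx": 0, "wy": 0, "wz": 0}, {"gripper": 3, "dx": 0, "dy": 0, "dz": 0, "wx": 0, "wy": 0, "wz": 0}, {"gripper": 3, "dx": 0, "dy": 0, "dz": 0, "wx": 0, "wy": 0, "wz": 0}, {"gripper": 3, "dx": 0, "dy": 0, "dz": 0, "wx": 0, "wy": 0, "wz": 0}, {"gripper": 3, "dx": 0, "dy": 0, "dz": 0, "wx": 0, "wy": 0, "wz": 0}, {"gripper": 3, "dx": 0, "dy": 0, "dz": 0, "wx": 0, "wy": 0, "wz": 0}], grip_force=20)

```text
clock: 9.6
ee_pos: [534.3, 65.5, 30.7]
tool_rot: [[-0.001, 1.0, 0.001], [1.0, 0.001, -0.0], [-0.0, 0.001, -1.0]]
contact_force: [-0.7, -0.1, 3.8]
width: 39.9
gripper_force: 20.0
```

play_rows(motion=[{"gripper": 3, "dx": 0, "dy": 0, "dz": -1, "wx": 0, "wy": 0, "wz": 0}, {"gripper": 3, "dx": 0, "dy": 0, "dz": -2.5, "wx": 0, "wy": 0, "wz": 0}, {"gripper": 3, "dx": 0, "dy": 0, "dz": -3, "wx": 0, "wy": 0, "wz": 0}, {"gripper": 3, "dx": 0, "dy": 0, "dz": -3, "wx": 0, "wy": 0, "wz": 0}, {"gripper": 3, "dx": -1, "dy": 0, "dz": -1.7, "wx": 0, "wy": 0, "wz": 0}, {"gripper": 3, "dx": -2, "dy": -0.3, "dz": 0, "wx": 0, "wy": 0, "wz": 0}, {"gripper": 3, "dx": -3.5, "dy": -0.3, "dz": 0, "wx": 0, "wy": 0, "wz": 0}, {"gripper": 3, "dx": -3.5, "dy": -0.3, "dz": 0, "wx": 0, "wy": 0, "wz": 0}, {"gripper": 3, "dx": -3.5, "dy": -0.3, "dz": 0, "wx": 0, "wy": 0, "wz": 0}, {"gripper": 3, "dx": -3.5, "dy": -0.3, "dz": 0, "wx": 0, "wy": 0, "wz": 0}, {"gripper": 3, "dx": -3.5, "dy": -0.3, "dz": 0, "wx": 0, "wy": 0, "wz": 0}, {"gripper": 3, "dx": -3.5, "dy": -0.3, "dz": 0, "wx": 0, "wy": 0, "wz": 0}])

```text
clock: 10.8
ee_pos: [512.5, -175.6, 142.1]
tool_rot: [[-0.001, 1.0, -0.0], [1.0, 0.001, 0.0], [0.0, -0.0, -1.0]]
contact_force: [1.3, -0.0, -2.8]
width: 39.6
gripper_force: 20.0
```

play_rows(motion=[{"gripper": 3, "dx": -3.5, "dy": -0.3, "dz": 0, "wx": 0, "wy": 0, "wz": 0}, {"gripper": 3, "dx": -3.3, "dy": 0, "dz": 0, "wx": 0, "wy": 0, "wz": 0}, {"gripper": 3, "dx": -2.3, "dy": 0, "dz": 0, "wx": 0, "wy": 0, "wz": 0}, {"gripper": 3, "dx": 0, "dy": 0, "dz": 3, "wx": 0, "wy": 0, "wz": 0}, {"gripper": 3, "dx": 0, "dy": 0, "dz": 2, "wx": 0, "wy": 0, "wz": 0}, {"gripper": 3, "dx": 0, "dy": 0, "dz": 1, "wx": 0, "wy": 0, "wz": 0}, {"gripper": 3, "dx": 0, "dy": 0, "dz": 0, "wx": 0, "wy": 0, "wz": 0}, {"gripper": 3, "dx": 0, "dy": 0, "dz": 0, "wx": 0, "wy": 0, "wz": 0}])

```text
clock: 11.6
ee_pos: [510.9, -265.4, 82.8]
tool_rot: [[-0.002, 1.0, 0.001], [1.0, 0.002, -0.0], [-0.0, 0.001, -1.0]]
contact_force: [0.0, 0.3, -3.7]
width: 39.5
gripper_force: 20.0
```

play_rows(motion=[{"gripper": 3, "dx": 0, "dy": 0, "dz": 1.5, "wx": 0, "wy": 0, "wz": 0}, {"gripper": 3, "dx": 0, "dy": 0, "dz": 2, "wx": 0, "wy": 0, "wz": 0}, {"gripper": 3, "dx": 0, "dy": 0, "dz": 1, "wx": 0, "wy": 0, "wz": 0}, {"gripper": 3, "dx": 0, "dy": 0, "dz": 0.3, "wx": 0, "wy": 0, "wz": 0}, {"gripper": 3, "dx": 0, "dy": 0, "dz": 0.1, "wx": 0, "wy": 0, "wz": 0}, {"gripper": 3, "dx": 0, "dy": 0, "dz": 0, "wx": 0, "wy": 0, "wz": 0}, {"gripper": 3, "dx": 0, "dy": 0, "dz": 0, "wx": 0, "wy": 0, "wz": 0}])

```text
clock: 12.3
ee_pos: [510.8, -265.6, 33.7]
tool_rot: [[-0.001, 1.0, 0.001], [1.0, 0.001, -0.001], [-0.001, 0.001, -1.0]]
contact_force: [-2.4, 0.9, 0.8]
width: 39.3
gripper_force: 20.0
```

play_rows(motion=[{"gripper": 6.4, "dx": 0, "dy": 0, "dz": 0, "wx": 0, "wy": 0, "wz": 0}, {"gripper": 6.4, "dx": 0, "dy": 0, "dz": 0, "wx": 0, "wy": 0, "wz": 0}, {"gripper": 6.4, "dx": 0, "dy": 0, "dz": 0, "wx": 0, "wy": 0, "wz": 0}, {"gripper": 6.4, "dx": 0, "dy": 0, "dz": -1, "wx": 0, "wy": 0, "wz": 0}, {"gripper": 6.4, "dx": 0, "dy": 0, "dz": -2.5, "wx": 0, "wy": 0, "wz": 0}, {"gripper": 6.4, "dx": 0, "dy": 0, "dz": -3.5, "wx": 0, "wy": 0, "wz": 0}, {"gripper": 6.4, "dx": 0, "dy": 0, "dz": -2.5, "wx": 0, "wy": 0, "wz": 0}, {"gripper": 6.4, "dx": 2, "dy": 0.4, "dz": 0, "wx": 0, "wy": 0, "wz": 0}, {"gripper": 6.4, "dx": 4, "dy": 0.8, "dz": 0, "wx": 0, "wy": 0, "wz": 0}, {"gripper": 6.4, "dx": 4, "dy": 0.8, "dz": 0, "wx": 0, "wy": 0, "wz": 0}, {"gripper": 6.4, "dx": 4, "dy": 0.8, "dz": 0, "wx": 0, "wy": 0, "wz": 0}, {"gripper": 6.4, "dx": 4, "dy": 0.6, "dz": 0, "wx": 0, "wy": 0, "wz": 0}])

```text
clock: 13.5
ee_pos: [544.8, -83.9, 129.1]
tool_rot: [[-0.001, 1.0, 0.002], [1.0, 0.001, -0.001], [-0.001, 0.002, -1.0]]
contact_force: [0.5, -0.4, -0.4]
width: 64.0
gripper_force: 0.0
```

play_rows(motion=[{"gripper": 6.4, "dx": 1.6, "dy": 0, "dz": 0, "wx": 0, "wy": 0, "wz": 0}, {"gripper": 6.4, "dx": 0, "dy": 0, "dz": 0, "wx": 0, "wy": 0, "wz": 0}, {"gripper": 6.4, "dx": 0, "dy": 0, "dz": 0, "wx": 0, "wy": 0, "wz": 0}, {"gripper": 6.4, "dx": 0, "dy": 0, "dz": 0, "wx": 0, "wy": 0, "wz": 0}])

```text
clock: 13.9
ee_pos: [544.0, -72.1, 128.0]
tool_rot: [[0.002, 1.0, -0.0], [1.0, -0.002, -0.001], [-0.001, -0.0, -1.0]]
contact_force: [-0.8, -0.6, -0.7]
width: 64.1
gripper_force: 0.0
```

Run:
```python
from fit import *
snap('scene','s3');snap('side','d3')
for n in('s3','d3'):
    D=np.load(f'pics/{n}.npz');print(circ(D,(506,-337),21,12,44),circ(D,(511,-266),20,12,60),circ(D,(544,-69),21,8,60),near(D,(511,-266),25,-50,200)[0][:,2].max())
s=env.get_state();print(s['ee_pos'],s['joint_pos'])
```

```text
[ 506.4 -336.1] [ 511.4 -265.8] [544.8 -68.3] 87.31099025865933
[ 505.3 -337.9] [ 511.  -267.5] [544.7 -69.7] 90.66390756471571
[543.9 -71.7 127.9] [ 0.7  0.2 -0.7  1.8  0.2  1.2 -0.1]
```

Filter and jar are placed. Next is the clear bottle.

play_rows(motion=[{"gripper": 6.4, "dx": 0.2, "dy": 0.1, "dz": 1.5, "wx": 0, "wy": 0, "wz": 0}, {"gripper": 6.4, "dx": 0, "dy": 0, "dz": 3, "wx": 0, "wy": 0, "wz": 0}, {"gripper": 6.4, "dx": 0, "dy": 0, "dz": 3, "wx": 0, "wy": 0, "wz": 0}, {"gripper": 6.4, "dx": 0, "dy": 0, "dz": 2.3, "wx": 0, "wy": 0, "wz": 0}, {"gripper": 6.4, "dx": 0, "dy": 0, "dz": 0, "wx": 0, "wy": 0, "wz": 0}, {"gripper": 6.4, "dx": 0, "dy": 0, "dz": 0, "wx": 0, "wy": 0, "wz": 0}, {"gripper": 3, "dx": 0, "dy": 0, "dz": 0, "wx": 0, "wy": 0, "wz": 0}, {"gripper": 3, "dx": 0, "dy": 0, "dz": 0, "wx": 0, "wy": 0, "wz": 0}, {"gripper": 3, "dx": 0, "dy": 0, "dz": 0, "wx": 0, "wy": 0, "wz": 0}, {"gripper": 3, "dx": 0, "dy": 0, "dz": 0, "wx": 0, "wy": 0, "wz": 0}, {"gripper": 3, "dx": 0, "dy": 0, "dz": 0, "wx": 0, "wy": 0, "wz": 0}], grip_force=18)

```text
clock: 15.1
ee_pos: [545.5, -67.6, 30.8]
tool_rot: [[-0.001, 1.0, 0.001], [1.0, 0.001, -0.001], [-0.001, 0.001, -1.0]]
contact_force: [-0.5, 0.3, 4.9]
width: 41.4
gripper_force: 18.0
```

play_rows(motion=[{"gripper": 3, "dx": 0, "dy": 0, "dz": -1, "wx": 0, "wy": 0, "wz": 0}, {"gripper": 3, "dx": 0, "dy": 0, "dz": -2.5, "wx": 0, "wy": 0, "wz": 0}, {"gripper": 3, "dx": 0, "dy": 0, "dz": -3, "wx": 0, "wy": 0, "wz": 0}, {"gripper": 3, "dx": 0, "dy": 0, "dz": -3, "wx": 0, "wy": 0, "wz": 0}, {"gripper": 3, "dx": 0, "dy": 0, "dz": -2, "wx": 0, "wy": 0, "wz": 0}, {"gripper": 3, "dx": 0, "dy": 0, "dz": 0, "wx": 0, "wy": 0, "wz": 0}])

```text
clock: 15.7
ee_pos: [547.3, -67.3, 148.5]
tool_rot: [[-0.001, 1.0, 0.006], [1.0, 0.001, -0.002], [-0.002, 0.006, -1.0]]
contact_force: [0.2, 0.5, -1.7]
width: 41.0
gripper_force: 18.0
```

play_rows(motion=[{"gripper": 3, "dx": 1.5, "dy": -0.2, "dz": 0, "wx": 0, "wy": 0, "wz": 0}, {"gripper": 3, "dx": 3, "dy": -0.4, "dz": 0, "wx": 0, "wy": 0, "wz": 0}, {"gripper": 3, "dx": 4, "dy": -0.4, "dz": 0, "wx": 0, "wy": 0, "wz": 0}, {"gripper": 3, "dx": 4, "dy": -0.4, "dz": 0, "wx": 0, "wy": 0, "wz": 0}, {"gripper": 3, "dx": 4, "dy": -0.4, "dz": 0, "wx": 0, "wy": 0, "wz": 0}, {"gripper": 3, "dx": 4, "dy": -0.4, "dz": 0, "wx": 0, "wy": 0, "wz": 0}, {"gripper": 3, "dx": 4, "dy": -0.5, "dz": 0, "wx": 0, "wy": 0, "wz": 0}, {"gripper": 3, "dx": 4, "dy": -0.5, "dz": 0, "wx": 0, "wy": 0, "wz": 0}, {"gripper": 3, "dx": 4, "dy": -0.5, "dz": 0, "wx": 0, "wy": 0, "wz": 0}, {"gripper": 3, "dx": 4, "dy": -0.5, "dz": 0, "wx": 0, "wy": 0, "wz": 0}, {"gripper": 3, "dx": 3, "dy": -0.3, "dz": 0, "wx": 0, "wy": 0, "wz": 0}, {"gripper": 3, "dx": 1.5, "dy": 0, "dz": 0, "wx": 0, "wy": 0, "wz": 0}])

```text
clock: 16.9
ee_pos: [495.5, 347.1, 143.3]
tool_rot: [[-0.007, 1.0, -0.004], [1.0, 0.007, 0.001], [0.001, -0.004, -1.0]]
contact_force: [0.2, -0.4, -1.4]
width: 41.1
gripper_force: 18.0
```

play_rows(motion=[{"gripper": 3, "dx": 0, "dy": 0, "dz": 2, "wx": 0, "wy": 0, "wz": 0}, {"gripper": 3, "dx": 0, "dy": 0, "dz": 3, "wx": 0, "wy": 0, "wz": 0}, {"gripper": 3, "dx": 0, "dy": 0, "dz": 2, "wx": 0, "wy": 0, "wz": 0}, {"gripper": 3, "dx": 0, "dy": 0, "dz": 0, "wx": 0, "wy": 0, "wz": 0}, {"gripper": 3, "dx": 0, "dy": 0, "dz": 0, "wx": 0, "wy": 0, "wz": 0}, {"gripper": 3, "dx": 0, "dy": 0, "dz": 0, "wx": 0, "wy": 0, "wz": 0}])

```text
clock: 17.5
ee_pos: [499.7, 343.5, 75.9]
tool_rot: [[-0.002, 1.0, 0.001], [1.0, 0.002, 0.001], [0.001, 0.001, -1.0]]
contact_force: [0.4, -0.2, -2.2]
width: 41.4
gripper_force: 18.0
```

play_rows(motion=[{"gripper": 3, "dx": -0.1, "dy": 0, "dz": 1.5, "wx": 0, "wy": 0, "wz": 0}, {"gripper": 3, "dx": 0, "dy": 0, "dz": 1.7, "wx": 0, "wy": 0, "wz": 0}, {"gripper": 3, "dx": 0, "dy": 0, "dz": 0.6, "wx": 0, "wy": 0, "wz": 0}, {"gripper": 3, "dx": 0, "dy": 0, "dz": 0.3, "wx": 0, "wy": 0, "wz": 0}, {"gripper": 3, "dx": 0, "dy": 0, "dz": 0.1, "wx": 0, "wy": 0, "wz": 0}, {"gripper": 3, "dx": 0, "dy": 0, "dz": 0, "wx": 0, "wy": 0, "wz": 0}, {"gripper": 3, "dx": 0, "dy": 0, "dz": 0, "wx": 0, "wy": 0, "wz": 0}])

```text
clock: 18.2
ee_pos: [499.3, 341.0, 33.7]
tool_rot: [[-0.001, 1.0, -0.001], [1.0, 0.001, -0.002], [-0.002, -0.001, -1.0]]
contact_force: [-3.8, -3.1, 7.6]
width: 41.3
gripper_force: 18.0
```

play_rows(motion=[{"gripper": 6.4, "dx": 0, "dy": 0, "dz": 0, "wx": 0, "wy": 0, "wz": 0}, {"gripper": 6.4, "dx": 0, "dy": 0, "dz": 0, "wx": 0, "wy": 0, "wz": 0}, {"gripper": 6.4, "dx": 0, "dy": 0, "dz": 0, "wx": 0, "wy": 0, "wz": 0}, {"gripper": 6.4, "dx": 0, "dy": 0, "dz": -1, "wx": 0, "wy": 0, "wz": 0}, {"gripper": 6.4, "dx": 0, "dy": 0, "dz": -2.5, "wx": 0, "wy": 0, "wz": 0}, {"gripper": 6.4, "dx": 0, "dy": 0, "dz": -3.5, "wx": 0, "wy": 0, "wz": 0}, {"gripper": 6.4, "dx": 0, "dy": 0, "dz": -2.7, "wx": 0, "wy": 0, "wz": 0}, {"gripper": 6.4, "dx": -2, "dy": -0.4, "dz": 0, "wx": 0, "wy": 0, "wz": 0}, {"gripper": 6.4, "dx": -4, "dy": -1, "dz": 0, "wx": 0, "wy": 0, "wz": 0}, {"gripper": 6.4, "dx": -4, "dy": -1, "dz": 0, "wx": 0, "wy": 0, "wz": 0}, {"gripper": 6.4, "dx": -4, "dy": -1, "dz": 0, "wx": 0, "wy": 0, "wz": 0}, {"gripper": 6.4, "dx": -4, "dy": -1, "dz": 0, "wx": 0, "wy": 0, "wz": 0}])

```text
clock: 19.4
ee_pos: [455.5, 160.3, 130.4]
tool_rot: [[-0.002, 1.0, 0.001], [1.0, 0.002, -0.0], [-0.0, 0.001, -1.0]]
contact_force: [0.5, -0.1, -0.2]
width: 64.0
gripper_force: 0.0
```

play_rows(motion=[{"gripper": 6.4, "dx": -4, "dy": -1, "dz": 0, "wx": 0, "wy": 0, "wz": 0}, {"gripper": 6.4, "dx": -4, "dy": -1, "dz": 0, "wx": 0, "wy": 0, "wz": 0}, {"gripper": 6.4, "dx": -2.5, "dy": -0.5, "dz": 0, "wx": 0, "wy": 0, "wz": 0}, {"gripper": 6.4, "dx": -1, "dy": 0, "dz": 0, "wx": 0, "wy": 0, "wz": 0}, {"gripper": 6.4, "dx": 0, "dy": 0, "dz": 0, "wx": 0, "wy": 0, "wz": 0}, {"gripper": 6.4, "dx": 0, "dy": 0, "dz": 0, "wx": 0, "wy": 0, "wz": 0}, {"gripper": 6.4, "dx": 0, "dy": 0, "dz": 0, "wx": 0, "wy": 0, "wz": 0}, {"gripper": 6.4, "dx": 0, "dy": 0, "dz": 0, "wx": 0, "wy": 0, "wz": 0}])

```text
clock: 20.2
ee_pos: [431.1, 48.0, 130.0]
tool_rot: [[-0.004, 1.0, -0.0], [1.0, 0.004, 0.001], [0.001, -0.0, -1.0]]
contact_force: [-0.1, 1.1, 0.5]
width: 64.0
gripper_force: 0.0
```

Run:
```python
from fit import *
snap('scene','s4');snap('side','d4')
for n in('s4','d4'):
    D=np.load(f'pics/{n}.npz');print(circ(D,(500,341),21,12,60),circ(D,(430,46),21,8,60),near(D,(500,341),25,-50,200)[0][:,2].max())
s=env.get_state();print(s['ee_pos'],s['joint_pos'])
```

```text
[498.9 340.2] [429.8  46.4] 96.80093603244245
[499.9 339.1] [430.1  45.3] 99.36127348396144
[431.   47.5 129.9] [ 0.7 -0.1 -0.8  2.1 -0.   1.1 -0.1]
```

play_rows(motion=[{"gripper": 6.4, "dx": -0.1, "dy": -0.1, "dz": 1.5, "wx": 0, "wy": 0, "wz": 0}, {"gripper": 6.4, "dx": 0, "dy": 0, "dz": 3, "wx": 0, "wy": 0, "wz": 0}, {"gripper": 6.4, "dx": 0, "dy": 0, "dz": 3, "wx": 0, "wy": 0, "wz": 0}, {"gripper": 6.4, "dx": 0, "dy": 0, "dz": 2.5, "wx": 0, "wy": 0, "wz": 0}, {"gripper": 6.4, "dx": 0, "dy": 0, "dz": 0, "wx": 0, "wy": 0, "wz": 0}, {"gripper": 6.4, "dx": 0, "dy": 0, "dz": 0, "wx": 0, "wy": 0, "wz": 0}, {"gripper": 3, "dx": 0, "dy": 0, "dz": 0, "wx": 0, "wy": 0, "wz": 0}, {"gripper": 3, "dx": 0, "dy": 0, "dz": 0, "wx": 0, "wy": 0, "wz": 0}, {"gripper": 3, "dx": 0, "dy": 0, "dz": 0, "wx": 0, "wy": 0, "wz": 0}, {"gripper": 3, "dx": 0, "dy": 0, "dz": 0, "wx": 0, "wy": 0, "wz": 0}, {"gripper": 3, "dx": 0, "dy": 0, "dz": 0, "wx": 0, "wy": 0, "wz": 0}])

```text
clock: 21.4
ee_pos: [430.4, 45.3, 30.7]
tool_rot: [[-0.001, 1.0, 0.001], [1.0, 0.001, -0.001], [-0.001, 0.001, -1.0]]
contact_force: [-1.5, -0.2, 6.5]
width: 41.3
gripper_force: 18.0
```

play_rows(motion=[{"gripper": 3, "dx": 0, "dy": 0, "dz": -1, "wx": 0, "wy": 0, "wz": 0}, {"gripper": 3, "dx": 0, "dy": 0, "dz": -2.5, "wx": 0, "wy": 0, "wz": 0}, {"gripper": 3, "dx": 0, "dy": 0, "dz": -2.5, "wx": 0, "wy": 0, "wz": 0}, {"gripper": 3, "dx": 0, "dy": 0, "dz": -1, "wx": 0, "wy": 0, "wz": 0}, {"gripper": 3, "dx": 0, "dy": 0, "dz": 0, "wx": 0, "wy": 0, "wz": 0}, {"gripper": 3, "dx": 0, "dy": 0, "dz": 0, "wx": 0, "wy": 0, "wz": 0}])

```text
clock: 22.0
ee_pos: [429.4, 45.2, 99.4]
tool_rot: [[-0.001, 1.0, -0.001], [1.0, 0.001, -0.0], [-0.0, -0.001, -1.0]]
contact_force: [-0.3, 0.2, -1.7]
width: 41.7
gripper_force: 18.0
```

play_rows(motion=[{"gripper": 3, "dx": 1.5, "dy": 0.5, "dz": 0, "wx": 0, "wy": 0, "wz": 0}, {"gripper": 3, "dx": 3, "dy": 1, "dz": 0, "wx": 0, "wy": 0, "wz": 0}, {"gripper": 3, "dx": 3.5, "dy": 1, "dz": 0, "wx": 0, "wy": 0, "wz": 0}, {"gripper": 3, "dx": 3.5, "dy": 1, "dz": 0, "wx": 0, "wy": 0, "wz": 0}, {"gripper": 3, "dx": 3.5, "dy": 1, "dz": 0, "wx": 0, "wy": 0, "wz": 0}, {"gripper": 3, "dx": 3.5, "dy": 1, "dz": 0, "wx": 0, "wy": 0, "wz": 0}, {"gripper": 3, "dx": 2.5, "dy": 0.8, "dz": 0, "wx": 0, "wy": 0, "wz": 0}, {"gripper": 3, "dx": 1.5, "dy": 0.4, "dz": 0, "wx": 0, "wy": 0, "wz": 0}, {"gripper": 3, "dx": 0, "dy": 0, "dz": 2, "wx": 0, "wy": 0, "wz": 0}, {"gripper": 3, "dx": 0, "dy": 0, "dz": 0, "wx": 0, "wy": 0, "wz": 0}, {"gripper": 3, "dx": 0, "dy": 0, "dz": 0, "wx": 0, "wy": 0, "wz": 0}, {"gripper": 3, "dx": 0, "dy": 0, "dz": 0, "wx": 0, "wy": 0, "wz": 0}])

```text
clock: 23.2
ee_pos: [496.8, 270.1, 80.0]
tool_rot: [[-0.0, 1.0, -0.0], [1.0, 0.0, -0.0], [-0.0, -0.0, -1.0]]
contact_force: [0.6, -0.2, -1.5]
width: 41.4
gripper_force: 18.0
```

play_rows(motion=[{"gripper": 3, "dx": 0, "dy": 0, "dz": 1.5, "wx": 0, "wy": 0, "wz": 0}, {"gripper": 3, "dx": 0, "dy": 0, "dz": 1.7, "wx": 0, "wy": 0, "wz": 0}, {"gripper": 3, "dx": 0, "dy": 0, "dz": 0.9, "wx": 0, "wy": 0, "wz": 0}, {"gripper": 3, "dx": 0, "dy": 0, "dz": 0.4, "wx": 0, "wy": 0, "wz": 0}, {"gripper": 3, "dx": 0, "dy": 0, "dz": 0.1, "wx": 0, "wy": 0, "wz": 0}, {"gripper": 3, "dx": 0, "dy": 0, "dz": 0, "wx": 0, "wy": 0, "wz": 0}, {"gripper": 3, "dx": 0, "dy": 0, "dz": 0, "wx": 0, "wy": 0, "wz": 0}])

```text
clock: 23.9
ee_pos: [496.9, 270.7, 33.9]
tool_rot: [[-0.001, 1.0, 0.0], [1.0, 0.001, 0.0], [0.0, 0.0, -1.0]]
contact_force: [0.0, 0.7, -2.0]
width: 41.6
gripper_force: 18.0
```

play_rows(motion=[{"gripper": 6.4, "dx": 0, "dy": 0, "dz": 0, "wx": 0, "wy": 0, "wz": 0}, {"gripper": 6.4, "dx": 0, "dy": 0, "dz": 0, "wx": 0, "wy": 0, "wz": 0}, {"gripper": 6.4, "dx": 0, "dy": 0, "dz": 0, "wx": 0, "wy": 0, "wz": 0}, {"gripper": 6.4, "dx": 0, "dy": 0, "dz": -1, "wx": 0, "wy": 0, "wz": 0}, {"gripper": 6.4, "dx": 0, "dy": 0, "dz": -2.5, "wx": 0, "wy": 0, "wz": 0}, {"gripper": 6.4, "dx": 0, "dy": 0, "dz": -3.5, "wx": 0, "wy": 0, "wz": 0}, {"gripper": 6.4, "dx": 0, "dy": 0, "dz": -2.7, "wx": 0, "wy": 0, "wz": 0}, {"gripper": 6.4, "dx": -2, "dy": 1, "dz": 0, "wx": 0, "wy": 0, "wz": 0}, {"gripper": 6.4, "dx": -4, "dy": 1.5, "dz": 0, "wx": 0, "wy": 0, "wz": 0}, {"gripper": 6.4, "dx": -4, "dy": 2, "dz": 0, "wx": 0, "wy": 0, "wz": 0}, {"gripper": 6.4, "dx": -4, "dy": 2, "dz": 0, "wx": 0, "wy": 0, "wz": 0}, {"gripper": 6.4, "dx": -4, "dy": 2, "dz": 0, "wx": 0, "wy": 0, "wz": 0}])

```text
clock: 25.1
ee_pos: [582.9, 89.1, 132.2]
tool_rot: [[-0.001, 1.0, 0.002], [1.0, 0.001, -0.0], [-0.0, 0.002, -1.0]]
contact_force: [1.1, -0.2, -0.2]
width: 63.7
gripper_force: 0.0
```

play_rows(motion=[{"gripper": 6.4, "dx": -4, "dy": 2, "dz": 0, "wx": 0, "wy": 0, "wz": 0}, {"gripper": 6.4, "dx": -4, "dy": 2, "dz": 0, "wx": 0, "wy": 0, "wz": 0}, {"gripper": 6.4, "dx": -4, "dy": 1.5, "dz": 0, "wx": 0, "wy": 0, "wz": 0}, {"gripper": 6.4, "dx": -2.2, "dy": 0.4, "dz": 0, "wx": 0, "wy": 0, "wz": 0}, {"gripper": 6.4, "dx": 0, "dy": 0, "dz": 0, "wx": 0, "wy": 0, "wz": 0.115}, {"gripper": 6.4, "dx": 0, "dy": 0, "dz": 0, "wx": 0, "wy": 0, "wz": 0.115}, {"gripper": 6.4, "dx": 0, "dy": 0, "dz": 0, "wx": 0, "wy": 0, "wz": 0.115}, {"gripper": 6.4, "dx": 0, "dy": 0, "dz": 0, "wx": 0, "wy": 0, "wz": 0.115}, {"gripper": 6.4, "dx": 0, "dy": 0, "dz": 0, "wx": 0, "wy": 0, "wz": 0}, {"gripper": 6.4, "dx": 0, "dy": 0, "dz": 0, "wx": 0, "wy": 0, "wz": 0}, {"gripper": 6.4, "dx": 0, "dy": 0, "dz": 0, "wx": 0, "wy": 0, "wz": 0}])

```text
clock: 26.2
ee_pos: [641.2, -51.2, 131.3]
tool_rot: [[0.441, 0.897, 0.0], [0.897, -0.441, -0.0], [0.0, 0.0, -1.0]]
contact_force: [-0.6, -0.8, -0.2]
width: 64.3
gripper_force: 0.0
```

Run:
```python
from fit import *
snap('wrist','w5');snap('scene','s5');snap('side','d5')
for n in('s5','d5'):
    D=np.load(f'pics/{n}.npz');print(circ(D,(500,341),21,12,60),circ(D,(497,271),21,12,60),circ(D,(639,53.5),21,8,60),near(D,(497,271),25,-50,200)[0][:,2].max())
s=env.get_state();print(s['ee_pos'],s['tool_rot'],s['joint_pos'])
```

```text
[499.  340.2] [496.7 271.7] [638.8  54.3] 96.9285174260537
[500.  339.1] [497.5 270.6] [639.2  52.7] 99.55202841749747
[641.1 -51.3 131.1] [[ 0.4  0.9  0. ]
 [ 0.9 -0.4  0. ]
 [ 0.   0.  -1. ]] [ 0.6  0.5 -0.7  1.6  0.3  1.2 -0.6]
```

View pics/w5.png

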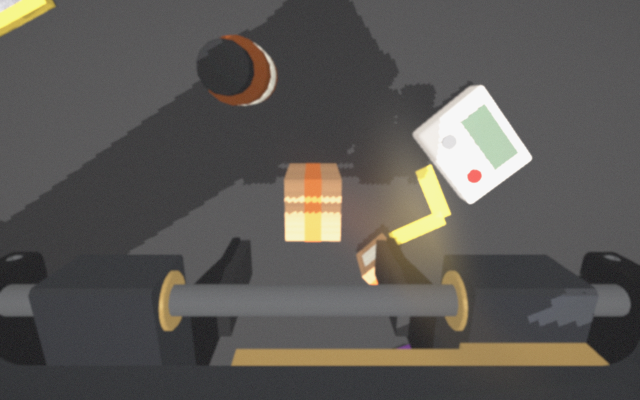

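The large carton (313,200) is square to the fingers and centred. The small look-alike (375,262) is clear of the descent.

play_rows(motion=[{"gripper": 6.4, "dx": 0, "dy": 0, "dz": 1.5, "wx": 0, "wy": 0, "wz": 0}, {"gripper": 6.4, "dx": 0, "dy": 0, "dz": 3, "wx": 0, "wy": 0, "wz": 0}, {"gripper": 6.4, "dx": 0, "dy": 0, "dz": 3, "wx": 0, "wy": 0, "wz": 0}, {"gripper": 6.4, "dx": 0, "dy": 0, "dz": 2.4, "wx": 0, "wy": 0, "wz": 0}, {"gripper": 6.4, "dx": 0, "dy": 0, "dz": 0, "wx": 0, "wy": 0, "wz": 0}, {"gripper": 6.4, "dx": 0, "dy": 0, "dz": 0, "wx": 0, "wy": 0, "wz": 0}, {"gripper": 3, "dx": 0, "dy": 0, "dz": 0, "wx": 0, "wy": 0, "wz": 0}, {"gripper": 3, "dx": 0, "dy": 0, "dz": 0, "wx": 0, "wy": 0, "wz": 0}, {"gripper": 3, "dx": 0, "dy": 0, "dz": 0, "wx": 0, "wy": 0, "wz": 0}, {"gripper": 3, "dx": 0, "dy": 0, "dz": 0, "wx": 0, "wy": 0, "wz": 0}, {"gripper": 3, "dx": 0, "dy": 0, "dz": 0, "wx": 0, "wy": 0, "wz": 0}], grip_force=14)

```text
clock: 27.45
ee_pos: [641.6, -51.4, 32.8]
tool_rot: [[0.443, 0.896, 0.001], [0.896, -0.443, -0.0], [0.0, 0.001, -1.0]]
contact_force: [0.4, 0.7, 3.4]
width: 40.0
gripper_force: 14.0
```

play_rows(motion=[{"gripper": 3, "dx": 0, "dy": 0, "dz": -1, "wx": 0, "wy": 0, "wz": 0}, {"gripper": 3, "dx": 0, "dy": 0, "dz": -2.5, "wx": 0, "wy": 0, "wz": 0}, {"gripper": 3, "dx": 0, "dy": 0, "dz": -3, "wx": 0, "wy": 0, "wz": 0}, {"gripper": 3, "dx": 0, "dy": 0, "dz": -3, "wx": 0, "wy": 0, "wz": 0}, {"gripper": 3, "dx": 0, "dy": 0, "dz": -2, "wx": 0, "wy": 0, "wz": 0}, {"gripper": 3, "dx": 0, "dy": 0, "dz": 0, "wx": 0, "wy": 0, "wz": -0.115}, {"gripper": 3, "dx": 0, "dy": 0, "dz": 0, "wx": 0, "wy": 0, "wz": -0.115}, {"gripper": 3, "dx": 0, "dy": 0, "dz": 0, "wx": 0, "wy": 0, "wz": -0.115}, {"gripper": 3, "dx": 0, "dy": 0, "dz": 0, "wx": 0, "wy": 0, "wz": -0.115}, {"gripper": 3, "dx": 0, "dy": 0, "dz": 0, "wx": 0, "wy": 0, "wz": 0}])

```text
clock: 28.45
ee_pos: [640.9, -51.3, 147.3]
tool_rot: [[-0.001, 1.0, -0.0], [1.0, 0.001, 0.0], [0.0, -0.0, -1.0]]
contact_force: [0.4, 0.7, 0.2]
width: 39.6
gripper_force: 14.0
```

play_rows(motion=[{"gripper": 3, "dx": 1, "dy": -1.5, "dz": 0, "wx": 0, "wy": 0, "wz": 0}, {"gripper": 3, "dx": 2, "dy": -2.5, "dz": 0, "wx": 0, "wy": 0, "wz": 0}, {"gripper": 3, "dx": 2.5, "dy": -3, "dz": 0, "wx": 0, "wy": 0, "wz": 0}, {"gripper": 3, "dx": 3, "dy": -3, "dz": 0, "wx": 0, "wy": 0, "wz": 0}, {"gripper": 3, "dx": 3.5, "dy": -2, "dz": 0, "wx": 0, "wy": 0, "wz": 0}, {"gripper": 3, "dx": 3.5, "dy": -1.5, "dz": 0, "wx": 0, "wy": 0, "wz": 0}, {"gripper": 3, "dx": 3.5, "dy": -1, "dz": 0, "wx": 0, "wy": 0, "wz": 0}, {"gripper": 3, "dx": 3.5, "dy": -0.2, "dz": 0, "wx": 0, "wy": 0, "wz": 0}, {"gripper": 3, "dx": 2, "dy": 0, "dz": 0, "wx": 0, "wy": 0, "wz": 0}, {"gripper": 3, "dx": 0.8, "dy": 0, "dz": 2, "wx": 0, "wy": 0, "wz": 0}, {"gripper": 3, "dx": 0, "dy": 0, "dz": 3, "wx": 0, "wy": 0, "wz": 0}, {"gripper": 3, "dx": 0, "dy": 0, "dz": 2, "wx": 0, "wy": 0, "wz": 0}])

```text
clock: 29.65
ee_pos: [493.1, 201.7, 75.8]
tool_rot: [[0.001, 1.0, -0.001], [1.0, -0.001, -0.001], [-0.001, -0.001, -1.0]]
contact_force: [0.3, -0.7, -1.9]
width: 40.1
gripper_force: 14.0
```

play_rows(motion=[{"gripper": 3, "dx": 0, "dy": 0, "dz": 0, "wx": 0, "wy": 0, "wz": 0}, {"gripper": 3, "dx": 0, "dy": 0, "dz": 0, "wx": 0, "wy": 0, "wz": 0}, {"gripper": 3, "dx": 0, "dy": 0, "dz": 0, "wx": 0, "wy": 0, "wz": 0}])

```text
clock: 29.95
ee_pos: [494.8, 202.0, 78.5]
tool_rot: [[0.0, 1.0, 0.002], [1.0, -0.0, 0.0], [0.0, 0.002, -1.0]]
contact_force: [0.5, 0.2, -0.7]
width: 40.0
gripper_force: 14.0
```

Grasp height was 32.8, so the target is about 35.8.

play_rows(motion=[{"gripper": 3, "dx": 0, "dy": 0, "dz": 1.5, "wx": 0, "wy": 0, "wz": 0}, {"gripper": 3, "dx": 0, "dy": 0, "dz": 1.5, "wx": 0, "wy": 0, "wz": 0}, {"gripper": 3, "dx": 0, "dy": 0, "dz": 0.8, "wx": 0, "wy": 0, "wz": 0}, {"gripper": 3, "dx": 0, "dy": 0, "dz": 0.4, "wx": 0, "wy": 0, "wz": 0}, {"gripper": 3, "dx": 0, "dy": 0, "dz": 0.1, "wx": 0, "wy": 0, "wz": 0}, {"gripper": 3, "dx": 0, "dy": 0, "dz": 0, "wx": 0, "wy": 0, "wz": 0}, {"gripper": 3, "dx": 0, "dy": 0, "dz": 0, "wx": 0, "wy": 0, "wz": 0}])

```text
clock: 30.65
ee_pos: [492.7, 201.2, 34.4]
tool_rot: [[-0.001, 1.0, -0.003], [1.0, 0.001, -0.002], [-0.002, -0.003, -1.0]]
contact_force: [-5.4, -2.5, 10.4]
width: 39.5
gripper_force: 14.0
```

play_rows(motion=[{"gripper": 6.4, "dx": 0, "dy": 0, "dz": 0, "wx": 0, "wy": 0, "wz": 0}, {"gripper": 6.4, "dx": 0, "dy": 0, "dz": 0, "wx": 0, "wy": 0, "wz": 0}, {"gripper": 6.4, "dx": 0, "dy": 0, "dz": 0, "wx": 0, "wy": 0, "wz": 0}, {"gripper": 6.4, "dx": 0, "dy": 0, "dz": -1, "wx": 0, "wy": 0, "wz": 0}, {"gripper": 6.4, "dx": 0, "dy": 0, "dz": -2.5, "wx": 0, "wy": 0, "wz": 0}, {"gripper": 6.4, "dx": 0, "dy": 0, "dz": -3.5, "wx": 0, "wy": 0, "wz": 0}, {"gripper": 6.4, "dx": 0, "dy": 0, "dz": -3.5, "wx": 0, "wy": 0, "wz": 0}, {"gripper": 6.4, "dx": 0, "dy": 0, "dz": -3.5, "wx": 0, "wy": 0, "wz": 0}, {"gripper": 6.4, "dx": -3, "dy": 0, "dz": -1, "wx": 0, "wy": 0, "wz": 0}, {"gripper": 6.4, "dx": -4, "dy": 0, "dz": 0, "wx": 0, "wy": 0, "wz": 0}, {"gripper": 6.4, "dx": -3, "dy": 0, "dz": 0, "wx": 0, "wy": 0, "wz": 0}, {"gripper": 6.4, "dx": 0, "dy": 0, "dz": 0, "wx": 0, "wy": 0, "wz": 0}])

```text
clock: 31.85
ee_pos: [494.6, 96.1, 184.4]
tool_rot: [[0.007, 1.0, 0.001], [1.0, -0.007, -0.003], [-0.003, 0.001, -1.0]]
contact_force: [-0.2, 0.3, 0.3]
width: 64.0
gripper_force: 0.0
```

Run:
```python
from fit import *
snap('scene','s6');snap('side','d6')
a=cv2.imread('pics/s6.png')[130:300,180:500];b=cv2.imread('pics/d6.png')[120:380,180:500]
cv2.imwrite('pics/c6.png',cv2.resize(np.vstack([a,b]),None,fx=1.39,fy=1.39))
for n in('s6','d6'):
    D=np.load(f'pics/{n}.npz');W,_=near(D,(494,202),33,50,75);print(np.median(W[:,2]),cv2.minAreaRect(W[:,:2].astype(np.float32)))
```

```text
62.242056193455596 ((493.8378601074219, 200.44482421875), (42.510406494140625, 47.635581970214844), 2.108219861984253)
64.22250238900756 ((492.84161376953125, 199.77955627441406), (47.129669189453125, 42.32822799682617), 89.57003784179688)
```

View pics/c6.png

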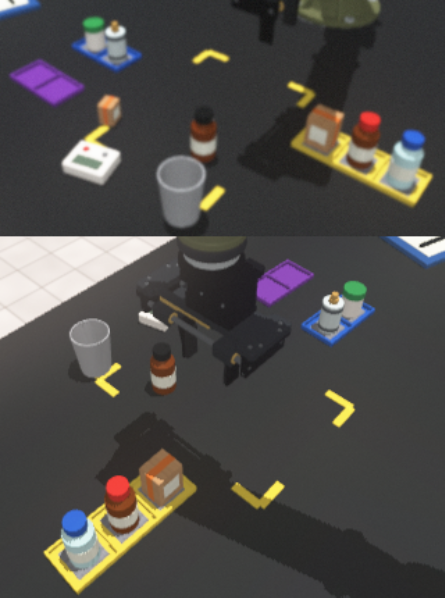

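All five items stand upright in their own compartments: carton, red-capped and blue-capped bottles in the yellow tray, filter and jar in the blue tray. The spare bottle, beaker and timer look untouched. I'll hand the job in.

```bash
python3 -c "
from h import *
print(env.close_job())"
```

```text
the job is handed in; nothing more can be done
None
```

Both kits are made up and the job is handed in at about 32 s of the 109 s allowed: the last camera pictures showed all five items upright, each in its own compartment of the right tray, with the black-capped bottle, beaker and timer where they were; no verdict was returned.

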